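Refill the tea-tin dispenser, full caddy first

ROBOT

A 6-joint arm with a two-finger parallel gripper is mounted at the origin on a cart in front of the work surface, level with it; the furniture and walls round the work are solid. World frame = base frame: x ahead of the robot, y to its left, z up, the work surface at z = 0. Lengths are in m, angles in rad, forces in N, time in s.
With the tool pointing down it reaches from about 0.3 to 0.875 m from the base axis. Payload 6.4 kg.
Tool frame: the origin (TCP) lies at the very end of the fingers, on their centre line; the grasp point (between the pads) lies 19 mm behind it; z points along the fingers, y is the line along which they close (so a half turn about z gives the same grasp; the last joint's range is limited). The gripper opens to 85 mm and grips with 20 to 120 N. Pads are 22 mm wide; open, the fingers measure 114 mm over their backs; the gripper's body (76 mm by 85 mm) begins 54 mm behind the grasp point. The pads swing forward as they close: fully open they stand 13 mm farther back than shut.
Start: joints at [0.978, 0.181, 1.607, -0, 1.354, -0.206], TCP at [0.217, 0.533, 0.231] pointing down, gripper open.
Joint ranges: [-2.99, 2.99], [-0.89, 2.07], [0.3, 2.58], [-1.14, 4.28], [0, 2.63], [-3.12, 3.12]. Speed limits (rad/s): [2.57, 2.57, 3.01, 3.14, 3.14, 3.14].

INTERFACE

Orientations are given as a unit quaternion [w, x, y, z].
In Python, from bench import * gives the robot as it stands. The module is installed in compiled form; this text tells all that it offers.
- The arm moves only by the tool arm_command, never from a script. Its arguments are lists of equal length, an entry for each row: "dp": the shift along the tool's x, y, z in units of 0.25 m (1.0 is 0.25 m), a list of three; "turn": the turn, a rotation vector about the tool's x, y, z in units of 30 degrees (1.0 is 30 degrees), a list of three; "jaw": the opening, from 0 (shut) to 1 (fully open). A call has 1 to 5 rows; each row is the pose to reach, as a shift and turn from the pose commanded when the call began, along the tool's axes at that moment; what a row does not reach only later rows make up. A row lasts 1/8 s, in which the tool goes at most 62.5 mm and 10.7 degrees, less where a joint would pass 70% of its speed; a pose out of reach is approached as far as the arm can. A call with a number of a shift or a turn outside -1 to 1 is refused whole. A call with a gripper value outside its range is refused whole. The fingers move at their own pace and stop on an object; the grip force is fixed at half the most. Time passes only in rows, so rows that repeat a pose let the fingers close. It gives the time, the measured TCP pose, the force, the opening and the grip force at its end, in the units of the state.
- get_obs(): the state, without advancing time (a new reading comes with each control period).
- camera(name): name is "side" or "top" or "wrist"; returns the picture (480x640x3 uint8, blue, green, red); there is no depth.
- get_calibration(name): a dict with "camera_matrix" (3x3 intrinsics, pixels), "R" (3x3) and "t" (3): a world point X has camera coordinates R X + t; the wrist camera has in their place "mount" (4x4, takes a point from camera to tool coordinates, whose origin is the TCP and whose axes are the flange's). Camera axes: x right, y down, z forward; pixel columns grow to the right and rows downward; lengths in m; the calibration is good to about 2 mm. A picture is of the moment at which its call begins: read the wrist's pose just before it. get_calibration takes no time and is no camera call.
- hand_in(): hands the job in; it is judged then, once.
The state is a dict: "time_s": time; "q": joint angles; "dq": joint speeds; "joint_efforts": joint torques, N m; "eef_pos": TCP position; "eef_rot": TCP orientation; "wrist_force": force on the tool from outside, world axes, zero at the start; "torque": the same for the moment, N m; "opening": opening from 0.0 (shut) to 1.0 (fully open); "grasp_force": force on a finger pad.
Only numpy, scipy, OpenCV 4.12 (cv2) and the standard library are available. Lean on these libraries where they do the work, as an engineer would, in place of code of your own. Each camera call takes 0.05 s, during which the arm holds its last target. There are 200 camera calls.

TASK

Refill the sloping tin magazine so that the tins come out in the right order: first the heavier of the two look-alike caddies with stepped ends (only lifting them tells which it is), so that it rests against the stop, then every plain tin, and the one large tin last, all lying across the chute. Lay the lighter caddy on its side, lengthways, inside the small shallow tray, and leave the cup, the jam jar and the pepper mill where they are.

Things in the scene. Friction and masses are not known exactly. Their poses are not given: they have to be found in the camera images.
- caddy_q: one of two look-alike closed aluminium caddies lying on its side: twelve-sided, 54 mm across flats, 76 mm long, plus a round cap 46 mm wide, 8 mm long on each end (92 mm in all). One is full, about twice as heavy as the other or more (0.15 to 0.6 kg): felt only by lifting. Lies on a flat, two flats upright; does not roll on the level. Origin mid-tin on its axis; x along the axis.
- caddy_p: one of two look-alike closed aluminium caddies lying on its side: twelve-sided, 54 mm across flats, 76 mm long, plus a round cap 46 mm wide, 8 mm long on each end (92 mm in all). One is full, about twice as heavy as the other or more (0.15 to 0.6 kg): felt only by lifting. Lies on a flat, two flats upright; does not roll on the level. Origin mid-tin on its axis; x along the axis.
- plain_1: a plain aluminium tin lying on its side: twelve-sided, 54 mm across flats, 92 mm long, straight flush ends, 0.25 kg. Two or all three of the three plain tins are present. Lies on a flat and does not roll on the level. Origin mid-tin on its axis; x along the axis.
- plain_2: a plain aluminium tin lying on its side: twelve-sided, 54 mm across flats, 92 mm long, straight flush ends, 0.25 kg. Two or all three of the three plain tins are present. Lies on a flat and does not roll on the level. Origin mid-tin on its axis; x along the axis.
- plain_3: a plain aluminium tin lying on its side: twelve-sided, 54 mm across flats, 92 mm long, straight flush ends, 0.25 kg. Two or all three of the three plain tins are present. Lies on a flat and does not roll on the level. Origin mid-tin on its axis; x along the axis.
- large_tin: the one large tin: like the plain tins, with straight flush ends, but thicker, 64 mm across flats, 92 mm long, 0.28 to 0.42 kg, lying on its side. Origin mid-tin on its axis; x along the axis.
- magazine: fixed plywood chute for 5 tins, open above, sloping 20 deg down to its own -y (robot's right). Tins lie across it (axis along its x) and, let go, roll to the stop. Floor 104 mm wide; walls upright to 22 mm, then flared 30 deg out, 43 mm high, 140 mm wide over all; lower end own y -0.148, z 0.03 (stop); upper end y 0.148, z 0.138, open. Origin on the table under its middle; x away from robot.
- magazine_load (a point): point on the chute floor midway between the walls, 27 mm down the slope from the open upper end, 128 mm above the table: lay a tin across the floor here, let go and it rolls down. Resting here, a 54 mm tin has its axis 25 mm above this point and 9 mm to the magazine's -y; the 64 mm tin 30 mm and 11 mm.
- magazine_front (a point): where the middle of a 54 mm tin comes to lie when it is first in the queue, against the stop (34 mm high) at the lower end.
- tray: shallow loose aluminium tray, 120 x 96 mm outside (its x, y), 112 x 88 mm inside, floor 4 mm thick, rim 13 mm high above the table, 0.6 kg, to the robot's right. A caddy lies in it along its x. Origin at the centre of its underside.
- espresso_cup: green and white espresso cup, 64 mm wide, 48 mm tall. A bystander, loose; origin at the centre of its underside.
- jam_jar: small jam jar, 60 mm in diameter, 75 mm tall. A bystander, loose; origin at the centre of its underside.
- pepper_mill: wooden pepper mill, 58 mm in diameter, 150 mm tall. A bystander, loose; origin at the centre of its underside.
Mind the look-alikes: they are no part of the job. Leave any blue look-alike of the large_tin alone. What is shaped like the plain_3 but red is not meant.

How it is judged:
By the outcome, as a careful person would: the job done as asked, in the order asked, and still so for the second after the job is handed in, with the robot touching nothing.
Of plain_1, plain_2, plain_3 only 2 to 3 are there at a start; the rules pass over those that are not, and their reading is None.
At some moment in a run one of tray may be knocked a few centimetres aside while the robot is not near it.
It also fails if it takes over 210 s, if anything falls off the work surface, if the arm or the gripper's body presses on something with over 40 N, if the wrist force passes 120 N, or if a joint passes its speed limit or range.

## Working session

There is one attempt and no reset: what is moved stays moved. The work goes in short steps, Python scripts to look and compute and a tool call to move; the robot and the scene stay as the last step left them, time stands still between calls to the robot, and variables do not carry over. Pictures are saved under pics/ and viewed, at most 14 in all, crops included, and the job is handed in when it is done.

Besides the shell and the picture viewer there is one more tool, called after "Call:" as name(argument=value, ...) on one line, values as JSON. arm_command: Moves the arm, as the interface text tells. Its arguments: {"type":"object","properties":{"dp":{"type":"array"},"turn":{"type":"array"},"jaw":{"type":"array"}},"required":["dp","turn","jaw"]}

```bash
mkdir -p pics; python3 - <<'E'
from bench import *
import cv2
o=get_obs(); print({k:(v if not hasattr(v,'round') else v) for k,v in o.items()})
for n in("top","side"):
    cv2.imwrite(f"pics/{n}0.png",camera(n)); c=get_calibration(n); print(n,c)
print(get_calibration("wrist"))
E
```

```text
{'time_s': 0.0, 'q': array([ 9.77690371e-01,  1.81572410e-01,  1.60800338e+00,  3.14148866e-05,
        1.35383442e+00, -2.06269959e-01]), 'dq': array([ 0.00113554, -0.00019376, -0.00073599, -0.00091411, -0.00079298,
        0.00073252]), 'joint_efforts': array([ 5.03258525e-04, -4.44884849e+01, -3.51328683e+01, -2.32247530e-04,
        9.16169258e-03,  1.11139482e-06]), 'eef_pos': array([0.21656242, 0.53205288, 0.23036877]), 'eef_rot': array([-3.67760263e-04,  1.92217527e-01,  9.81351923e-01, -8.31180913e-04]), 'wrist_force': array([0.53728483, 0.68602388, 0.34950258]), 'torque': array([ 0.02384406, -0.01607602,  0.0145567 ]), 'grasp_force': 0.0, 'opening': 1.0002364391380483}
top {'camera_matrix': array([[538.86340448,   0.        , 323.82840262],
       [  0.        , 538.86340448, 244.16998522],
       [  0.        ,   0.        ,   1.        ]]), 'R': array([[ 0.2681578 , -0.9633745 , -0.00098397],
       [-0.94287625, -0.26224221, -0.20545898],
       [ 0.19767591,  0.05602319, -0.97866523]]), 't': array([-0.09670627,  0.60214609,  2.13476372])}
side {'camera_matrix': array([[5
[... 173 characters left out ...]
0.60043253,  0.02157713],
       [-0.43683173, -0.60548153, -0.66525947],
       [ 0.41250798,  0.52237238, -0.74630039]]), 't': array([-0.40194751,  0.3620805 ,  1.57862944])}
{'camera_matrix': array([[373.87626699,   0.        , 318.30988465],
       [  0.        , 373.87626699, 234.31250584],
       [  0.        ,   0.        ,   1.        ]]), 'mount': array([[-1.12240567e-03, -9.62605596e-01, -2.70904423e-01,
         6.84597050e-02],
       [ 9.99999370e-01, -1.08684163e-03, -2.81298948e-04,
        -1.36626015e-04],
       [-2.36502634e-05, -2.70904568e-01,  9.62606209e-01,
        -1.42587533e-01],
       [ 0.00000000e+00,  0.00000000e+00,  0.00000000e+00,
         1.00000000e+00]])}
```

View pics/top0.png

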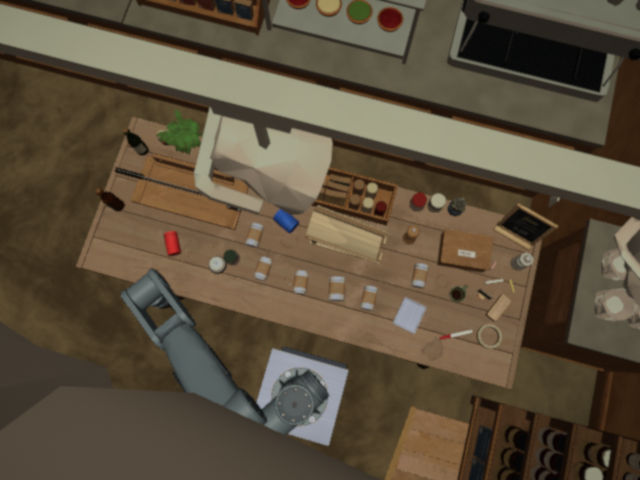

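View pics/side0.png

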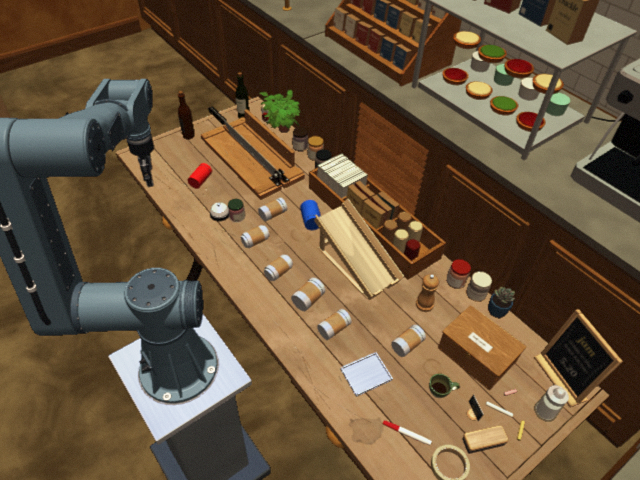

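The top view shows six white-and-tan tins at about (255,234), (263,267), (301,281), (337,288), (369,297) and (420,275). The tray is at (410,315) and the chute at (345,235), with its high end to the left. The blue tin (286,220) and the red tin (172,243) are decoys. I'll enlarge a crop to tell the caddies, plain tins and large tin apart.

```bash
cat > h.py <<'E'
import numpy as np, cv2
from scipy.spatial.transform import Rotation as Ro
from bench import *
def proj(c,X):
    p=c["camera_matrix"]@(c["R"]@np.asarray(X,float)+c["t"]); return p[:2]/p[2]
def ray(c,u,z):
    d=c["R"].T@np.linalg.solve(c["camera_matrix"],[u[0],u[1],1.]); o=-c["R"].T@c["t"]
    return o+d*(z-o[2])/d[2]
def rot(o): 
    w=o["eef_rot"]; return Ro.from_quat([w[1],w[2],w[3],w[0]])
def wcal():
    o=get_obs(); c=get_calibration("wrist"); T=np.eye(4); T[:3,:3]=rot(o).as_matrix(); T[:3,3]=o["eef_pos"]
    M=np.linalg.inv(T@c["mount"]); return dict(camera_matrix=c["camera_matrix"],R=M[:3,:3],t=M[:3,3])
E
python3 - <<'E'
from h import *
a=cv2.imread("pics/side0.png")[185:365,220:440]; b=cv2.imread("pics/top0.png")[215:315,240:430]
cv2.imwrite("pics/c1.png",cv2.resize(a,None,fx=3.3,fy=3.3,interpolation=2))
cv2.imwrite("pics/c2.png",cv2.resize(b,None,fx=4.2,fy=4.2,interpolation=2))
c=get_calibration("top")
im=cv2.imread("pics/top0.png"); s=get_calibration("side")
for u in [(255,234),(263,267),(301,281),(337,288),(369,297),(420,275)]:
    print(u,ray(c,u,.04).round(3))
print("tray",ray(c,(410,315),.01).round(3))
print("chute corners top", [ray(c,u,z).round(3) for u,z in [((312,213),.17),((306,236),.17),((385,236),.06),((378,258),.06)]])
E
```

```text
(255, 234) [0.576 0.355 0.04 ]
(263, 267) [0.452 0.283 0.04 ]
(301, 281) [0.438 0.118 0.04 ]
(337, 288) [ 0.45  -0.031  0.04 ]
(369, 297) [ 0.45  -0.165  0.04 ]
(420, 275) [ 0.592 -0.342  0.04 ]
tray [ 0.427 -0.345  0.01 ]
chute corners top [array([0.692, 0.14 , 0.17 ]), array([0.597, 0.138, 0.17 ]), array([ 0.707, -0.164,  0.06 ]), array([ 0.61 , -0.159,  0.06 ])]
```

View pics/c1.png

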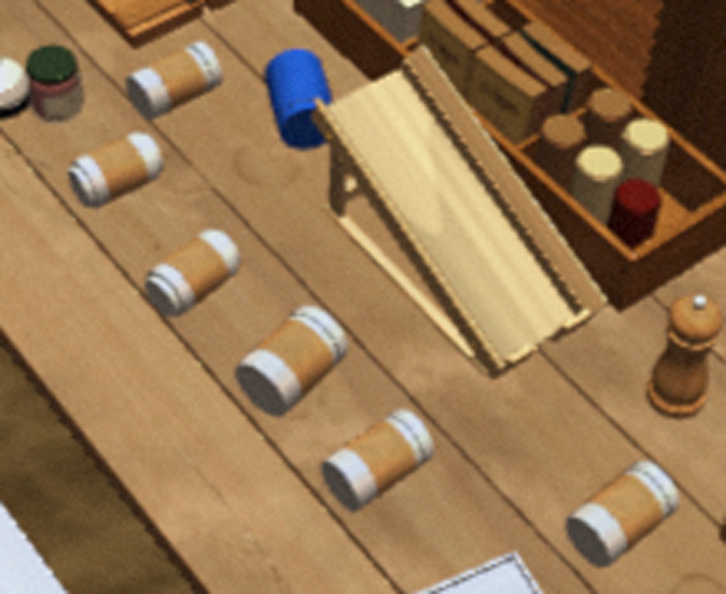

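View pics/c2.png

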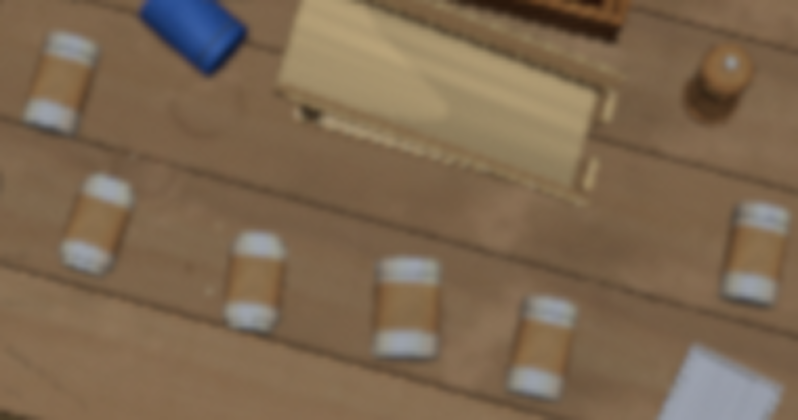

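In the crops, (263,267) and (301,281) have the narrower stepped end caps, so they are the two caddies. (337,288) is visibly thicker, so it is the large tin. (255,234), (369,297) and (420,275) have flush ends, so they are the three plain tins. The chute is high on the left with its lower stop on the right. Next I move to a hover and measure with the wrist camera.

```bash
cat >> h.py <<'E'
BASE=Ro.from_quat([0,1,0,0])   # tool x=-X, y=+Y, z down
def R_(yaw=0,tilt=0):          # yaw about world z, tilt about the yawed world x (deg)
    return Ro.from_euler('z',yaw,degrees=True)*Ro.from_euler('x',tilt,degrees=True)*BASE
def plan(*targets,start=None):
    o=get_obs(); p,r=(o["eef_pos"],rot(o)) if start is None else start
    for P,Rt in targets:
        d=r.inv().apply(np.array(P)-p); t=(r.inv()*Rt).as_rotvec(degrees=True)
        print("dp",(d/.25).round(3),"turn",(t/30).round(3),"rows",round(max(np.linalg.norm(d)/.0625,np.linalg.norm(t)/10.7),1))
    return
E
python3 - <<'E'
from h import *
plan(([.40,.40,.30],R_()),([.42,.15,.32],R_()))
E
```

```text
dp [-0.879 -0.213 -0.278] turn [-0.003 -0.001 -0.739] rows 3.8
dp [-1.33  -1.109 -0.357] turn [-0.003 -0.001 -0.739] rows 7.1
```

Call:
arm_command(dp=[[-0.22,-0.05,-0.07],[-0.44,-0.1,-0.14],[-0.66,-0.15,-0.21],[-0.88,-0.21,-0.28],[-0.88,-0.21,-0.28]], turn=[[0,0,-0.2],[0,0,-0.4],[0,0,-0.6],[0,0,-0.74],[0,0,-0.74]], jaw=[1,1,1,1,1])

```text
time_s: 0.72
eef_pos: [0.4043, 0.3988, 0.3025]
eef_rot: [0.001, 0.002, 1.0, 0.0]
wrist_force: [0.2, 0.5, -1.1]
opening: 1.0
grasp_force: 0.0
```

Call:
arm_command(dp=[[-0.02,-0.25,-0.02],[-0.04,-0.5,-0.04],[-0.06,-0.75,-0.06],[-0.08,-1,-0.08],[-0.08,-1,-0.08]], turn=[[0,0,0],[0,0,0],[0,0,0],[0,0,0],[0,0,0]], jaw=[1,1,1,1,1])

```text
time_s: 1.35
eef_pos: [0.4209, 0.1482, 0.3211]
eef_rot: [-0.0, 0.003, 1.0, -0.0]
wrist_force: [0.0, 0.5, -0.2]
opening: 0.999
grasp_force: 0.0
```

```bash
python3 - <<'E'
from h import *
import pickle
o=get_obs(); print(o["time_s"],o["eef_pos"].round(4),o["eef_rot"].round(4))
pickle.dump(wcal(),open("w1.pkl","wb")); cv2.imwrite("pics/w1.png",camera("wrist"))
E
```

```text
1.35 [0.4209 0.1482 0.3211] [-1.0e-04  2.7e-03  1.0e+00 -2.0e-04]
```

View pics/w1.png

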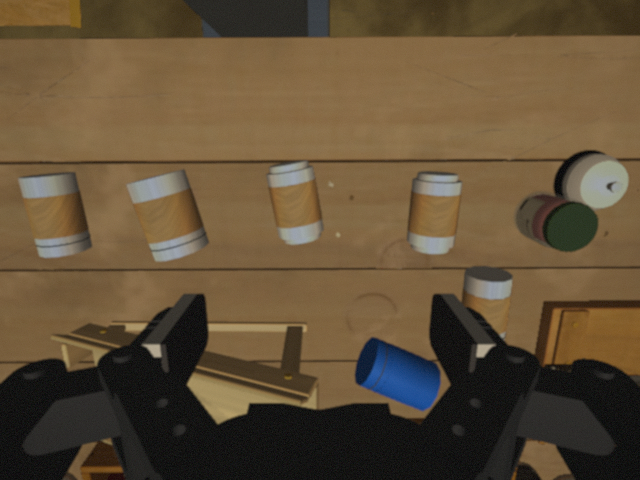

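The wrist view shows, from left to right: a plain tin (55,215), the large tin (168,215), caddies with clear stepped caps at (295,203) and (435,213), and a plain tin (487,295). The blue decoy is at (398,372), the jar at (568,225), and the chute's near wall runs from (60,335) to (315,380). Next I hover over the chute.

Call:
arm_command(dp=[[-0.2,-0.15,-0.1],[-0.4,-0.3,-0.2],[-0.6,-0.45,-0.3],[-0.8,-0.6,-0.4],[-0.8,-0.6,-0.4]], turn=[[0,0,0],[0,0,0],[0,0,0],[0,0,0],[0,0,0]], jaw=[1,1,1,1,1])

```text
time_s: 2.02
eef_pos: [0.6235, 0.0016, 0.4207]
eef_rot: [-0.0, -0.0, 1.0, 0.0]
wrist_force: [0.1, 1.0, -0.1]
opening: 1.004
grasp_force: 0.0
```

```bash
cat >> h.py <<'E'
def tins(im,c):
    """tins in a wrist picture: label blobs joined with white bands -> centre, yaw of the axis"""
    h=cv2.cvtColor(im,cv2.COLOR_BGR2HSV)
    w=cv2.inRange(h,(0,0,115),(179,70,255)); 
    n,l,s,ce=cv2.connectedComponentsWithStats(w)
    return w,[(ce[i].round(1),s[i,4]) for i in range(1,n) if 80<s[i,4]<4000]
E
python3 - <<'E'
from h import *
import pickle
o=get_obs(); print(o["time_s"],o["eef_pos"].round(4),o["eef_rot"].round(4))
pickle.dump(wcal(),open("w2.pkl","wb")); cv2.imwrite("pics/w2.png",camera("wrist"))
im=cv2.imread("pics/w1.png"); h=cv2.cvtColor(im,cv2.COLOR_BGR2HSV)
for u in [(55,215),(168,215),(295,203),(435,213),(487,295),(240,220),(350,230),(350,180),(45,185),(65,242),(295,175),(300,235),(437,190),(432,240)]: print(u,h[u[1]-2:u[1]+3,u[0]-2:u[0]+3].reshape(-1,3).mean(0).round())
for r in tins(im,0)[1]: print(r)
E
```

```text
2.025 [0.6235 0.0016 0.4207] [-2.e-04 -5.e-04  1.e+00  2.e-04]
(55, 215) [ 18. 143. 135.]
(168, 215) [ 18. 135. 139.]
(295, 203) [ 18. 127. 142.]
(435, 213) [ 18. 129. 141.]
(487, 295) [ 96.  13. 155.]
(240, 220) [ 18. 121. 128.]
(350, 230) [ 17. 123. 128.]
(350, 180) [ 17. 122. 127.]
(45, 185) [ 79.   8. 149.]
(65, 242) [ 21.  26. 128.]
(295, 175) [106.  21. 170.]
(300, 235) [100.  16. 166.]
(437, 190) [107.  24. 168.]
(432, 240) [108.  22. 169.]
(array([597.8, 181.9]), np.int32(2428))
(array([289.5, 174.7]), np.int32(842))
(array([153.7, 187.4]), np.int32(1111))
(array([439.5, 185.4]), np.int32(809))
(array([ 41.8, 186.4]), np.int32(888))
(array([299.9, 233.7]), np.int32(685))
(array([174.2, 248. ]), np.int32(899))
(array([431.6, 244. ]), np.int32(692))
(array([ 55.9, 246.9]), np.int32(707))
(array([491.4, 289.2]), np.int32(674))
(array([153.8, 349.1]), np.int32(154))
(array([482.8, 349.1]), np.int32(155))
```

View pics/w2.png

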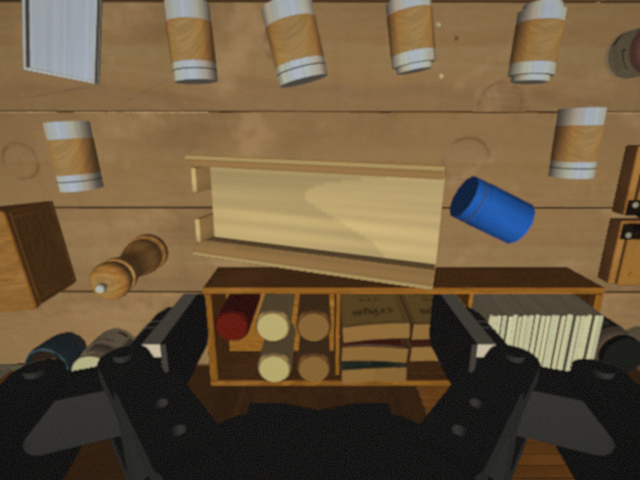

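The picture shows the chute floor spanning columns 210–443 and rows 167–270. Its outer wall-top corners are about (186,157), (445,167), (193,255) and (433,287). It also shows plain tins at (73,157) and (577,143) and the tray corner at top left.

```bash
cat >> h.py <<'E'
def pairs(im,c,dia=.054):
    """tin poses from pairs of white bands: (x,y), yaw deg of axis vs world x, pixel"""
    h=cv2.cvtColor(im,cv2.COLOR_BGR2HSV); w=cv2.inRange(h,(0,0,105),(179,75,255))
    n,l,s,ce=cv2.connectedComponentsWithStats(w); out=[]
    ids=[i for i in range(1,n) if 250<s[i,4]<4000]
    for i in ids:
        for j in ids:
            if ce[j][1]<=ce[i][1]: continue
            # candidate pair: mid pixel coloured as label, world distance of the centroids right
            a,b=ray(c,ce[i],.04),ray(c,ce[j],.04); d=b-a; L=np.linalg.norm(d)
            m=h[tuple(((ce[i]+ce[j])/2).astype(int)[::-1])]
            if not(.055<L<.09 and m[1]>85): continue
            e=(ce[j]-ce[i])/np.linalg.norm(ce[j]-ce[i]); nn=np.array([-e[1],e[0]])
            def edge(k,q):
                P=np.argwhere(l==k)[:,::-1]-ce[i]; P=P[abs(P@nn)<6]; return np.percentile(P@e,q)
            mid=ce[i]+e*(edge(i,99)+edge(j,1))/2
            a,b=ray(c,ce[i],dia*.7),ray(c,ce[j],dia*.7)
            X=ray(c,mid,dia); Y=(a+b)/2; yaw=np.degrees(np.arctan2((b-a)[1],(b-a)[0]))
            out.append((mid.round(),X[0].round(4),Y[1].round(4),yaw.round(1),L.round(3)))
    return out
E
python3 - <<'E'
from h import *
import pickle
for k in "12":
    im=cv2.imread(f"pics/w{k}.png"); c=pickle.load(open(f"w{k}.pkl","rb"))
    for r in pairs(im,c): print(k,*r)
C=[ray(c,u,z) for u,z in [((186,157),.073),((193,255),.073),((445,167),.181),((433,287),.181)]]
for p in C: print(p.round(4))
F=[ray(c,u,z) for u,z in [((210,167),.03),((443,177),.160),((436,268),.160)]]
for p in F: print("F",p.round(4))
lo=(C[0]+C[1])/2; up=(C[2]+C[3])/2; d=up-lo; print(lo,up,np.degrees(np.arctan2(d[1],d[0]))-90,np.hypot(*d[:2]))
E
```

```text
1 [295. 205.] 0.4341 0.1208 8.7 0.07
1 [165. 218.] 0.4478 -0.0315 11.2 0.074
1 [ 50. 217.] 0.4457 -0.1661 1.1 0.072
1 [435. 216.] 0.4473 0.2837 -3.1 0.07
2 [188.  38.] 0.4468 -0.164 1.6 0.07
2 [292.  37.] 0.446 -0.031 15.1 0.071
2 [409.  29.] 0.4363 0.1177 12.8 0.064
2 [540.  39.] 0.4479 0.2835 -3.0 0.069
2 [580. 143.] 0.5732 0.3593 -0.5 0.072
2 [ 70. 157.] 0.59 -0.3413 1.5 0.072
[ 0.5893 -0.1689  0.073 ]
[ 0.7224 -0.1719  0.073 ]
[0.5917 0.1295 0.181 ]
[0.723  0.1282 0.181 ]
F [ 0.6062 -0.1513  0.03  ]
F [0.6044 0.1354 0.16  ]
F [0.7086 0.1367 0.16  ]
[ 0.65588094 -0.17039044  0.073     ] [0.65734905 0.12886753 0.181     ] -0.2810820628095456 0.29926156426423267
```

```bash
python3 - <<'E'
from h import *
plan(([.435,.120,.13],R_(9.5)))
plan(([.435,.120,.13],R_(9.5)),([.435,.120,.009],R_(9.5)),start=(np.array([.435,.120,.13]),R_(9.5)))
E
```

```text
dp [0.756 0.476 1.163] turn [ 0.     0.    -0.316] rows 5.9
dp [0. 0. 0.] turn [0. 0. 0.] rows 0.0
dp [0.    0.    0.484] turn [0. 0. 0.] rows 1.9
```

Call:
arm_command(dp=[[0.16,0.1,0.17],[0.32,0.2,0.34],[0.48,0.3,0.51],[0.64,0.4,0.68],[0.756,0.476,0.85]], turn=[[0,0,-0.1],[0,0,-0.2],[0,0,-0.3],[0,0,-0.316],[0,0,-0.316]], jaw=[1,1,1,1,1])

```text
time_s: 2.7
eef_pos: [0.4291, 0.1229, 0.207]
eef_rot: [-0.0, -0.084, 0.996, 0.0]
wrist_force: [0.4, 0.8, 0.0]
opening: 0.999
grasp_force: 0.0
```

```bash
python3 - <<'E'
from h import *
c=wcal(); im=camera("wrist"); cv2.imwrite("pics/w3.png",im)
for r in pairs(im,c): print(*r)
print(get_obs()["eef_pos"])
plan(([.435,.120,.10],R_(9.5)),([.435,.120,.009],R_(9.5)))
f=[]
for i in range(6): f.append(get_obs()["wrist_force"]); camera("top")
print(np.mean(f,0),np.std(f,0))
E
```

```text
[134. 210.] 0.4481 -0.0323 11.8 0.075
[314. 222.] 0.4342 0.1207 8.4 0.07
[493. 267.] 0.4468 0.2843 -2.4 0.069
[0.42034504 0.12471286 0.19897921]
dp [-0.061 -0.03   0.395] turn [ 0.009 -0.03   0.009] rows 1.6
dp [-0.067 -0.032  0.759] turn [ 0.009 -0.03   0.009] rows 3.0
[-0.76519413  0.65010385 -0.66057472] [2.42127712 1.25613347 2.65770193]
```

```bash
python3 - <<'E'
from h import *
print(get_obs()["eef_pos"])
plan(([.4345,.1207,.10],R_(8.6)),([.4345,.1207,.009],R_(8.6)))
f=[]
for i in range(4): f.append(get_obs()["wrist_force"]); camera("top")
print(np.mean(f,0),np.std(f,0))
E
```

```text
[0.43362549 0.12040623 0.21036691]
dp [-0.002  0.001  0.441] turn [-0.001  0.006  0.032] rows 1.8
dp [-0.001  0.001  0.805] turn [-0.001  0.006  0.032] rows 3.2
[ 0.30358389 -0.45935969  0.42529583] [0.19108471 0.27441293 0.13746086]
```

Call:
arm_command(dp=[[0,0,0.22],[0,0,0.44],[0,0,0.6],[0,0,0.74],[0,0,0.805]], turn=[[0,0,0.03],[0,0,0.03],[0,0,0.03],[0,0,0.03],[0,0,0.03]], jaw=[1,1,1,1,1])

```text
time_s: 3.88
eef_pos: [0.4313, 0.1196, 0.0057]
eef_rot: [-0.001, -0.075, 0.997, 0.0]
wrist_force: [-0.1, -0.6, 0.2]
opening: 0.998
grasp_force: 0.0
```

Call:
arm_command(dp=[[0,0,0],[0,0,0],[0,0,0],[0,0,0],[0,0,0]], turn=[[0,0,0],[0,0,0],[0,0,0],[0,0,0],[0,0,0]], jaw=[1,0,0,0,0])

```text
time_s: 4.5
eef_pos: [0.4333, 0.12, 0.009]
eef_rot: [0.001, -0.075, 0.997, -0.0]
wrist_force: [-0.9, 0.0, 5.7]
opening: 0.621
grasp_force: 63.5
```

Call:
arm_command(dp=[[0,0,0],[0,0,0],[0,0,-0.15],[0,0,-0.3],[0,0,-0.4]], turn=[[0,0,0],[0,0,0],[0,0,0],[0,0,0],[0,0,0]], jaw=[0,0,0,0,0])

```text
time_s: 5.12
eef_pos: [0.4322, 0.12, 0.1093]
eef_rot: [0.001, -0.075, 0.997, -0.0]
wrist_force: [-0.5, -0.2, -5.6]
opening: 0.615
grasp_force: 67.9
```

```bash
cat >> h.py <<'E'
def weigh():
    for i in range(6): camera("top")
    f=[]
    for i in range(5): f.append(get_obs()["wrist_force"]); camera("top")
    o=get_obs(); print("t",o["time_s"],"F",np.mean(f,0).round(2),np.std(f,0).round(2),"open",round(o["opening"],3),"grip",o["grasp_force"],o["eef_pos"].round(4))
E
python3 - <<'E'
from h import *
weigh()
E
```

```text
t 5.675 F [ 0.05 -0.32 -4.94] [0.63 0.34 0.34] open 0.62 grip 67.8147139493376 [0.4314 0.1199 0.1067]
```

The lift gives about 5.3 N (≈0.54 kg), so this is the full caddy. I'll take it to the chute first.

```bash
python3 - <<'E'
from h import *
W1=([.46,.10,.27],R_(4,10)); n=np.array([0,-.342,.94]); L=np.array([.657,.1168,.128])
W2=(L+.12*n,R_(0,20)); W3=(L+.011*n,R_(0,20))
plan(W1); plan(W2,start=W1); plan(W3,start=W2)
E
```

```text
dp [-0.1   -0.096 -0.654] turn [-0.333 -0.017  0.153] rows 2.7
dp [-0.779 -0.17   0.089] turn [-0.333 -0.035  0.129] rows 3.2
dp [ 0.    -0.     0.436] turn [0. 0. 0.] rows 1.7
```

Call:
arm_command(dp=[[0,0,-0.22],[-0.05,-0.05,-0.44],[-0.1,-0.1,-0.65],[-0.1,-0.1,-0.65]], turn=[[-0.1,0,0.05],[-0.2,0,0.1],[-0.33,-0.02,0.15],[-0.33,-0.02,0.15]], jaw=[0,0,0,0])

```text
time_s: 6.18
eef_pos: [0.464, 0.0971, 0.2743]
eef_rot: [0.003, -0.035, 0.996, 0.086]
wrist_force: [-0.4, -0.9, -6.0]
opening: 0.619
grasp_force: 68.0
```

Call:
arm_command(dp=[[-0.2,-0.04,0.02],[-0.4,-0.08,0.04],[-0.6,-0.13,0.06],[-0.78,-0.17,0.09],[-0.78,-0.17,0.09]], turn=[[-0.1,0,0.04],[-0.2,0,0.08],[-0.3,-0.03,0.13],[-0.33,-0.03,0.13],[-0.33,-0.03,0.13]], jaw=[0,0,0,0,0])

```text
time_s: 6.8
eef_pos: [0.6578, 0.0744, 0.2347]
eef_rot: [-0.004, 0.0, 0.985, 0.172]
wrist_force: [-0.8, -0.3, -6.0]
opening: 0.615
grasp_force: 67.9
```

```bash
python3 - <<'E'
from h import *
n=np.array([0,-.342,.94]); L=np.array([.657,.1168,.128])
for i in range(8): camera("top")
o=get_obs(); print(o["time_s"],o["eef_pos"],o["wrist_force"])
plan((L+.011*n,R_(0,20)))
im=camera("wrist"); cv2.imwrite("pics/w4.png",im); cv2.imwrite("pics/w4s.png",camera("side")[150:330,250:490])
a=cv2.imread("pics/w4s.png"); a=cv2.resize(a,None,fx=1.67,fy=1.67); b=cv2.resize(im,(400,300)); cv2.imwrite("pics/m4.png",np.hstack([a[:300,:400],b]))
E
```

```text
7.2 [0.65744346 0.07535277 0.24218408] [ 0.47553767 -0.43075355 -4.54843834]
dp [0.003 0.001 0.442] turn [-0.007  0.003  0.005] rows 1.8
```

View pics/m4.png

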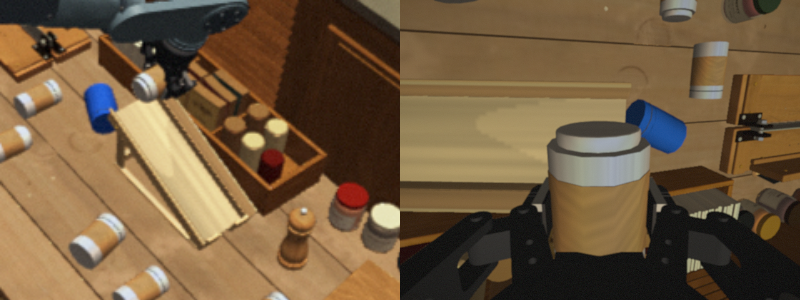

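The caddy is held squarely over the upper end of the chute, lined up across it. Now I lower it and let go.

Call:
arm_command(dp=[[0,0,0.15],[0,0,0.3],[0,0,0.4],[0,0,0.442],[0,0,0.442]], turn=[[0,0,0],[0,0,0],[0,0,0],[0,0,0],[0,0,0]], jaw=[0,0,0,0,0])

```text
time_s: 7.92
eef_pos: [0.6583, 0.1124, 0.1381]
eef_rot: [0.001, -0.001, 0.985, 0.172]
wrist_force: [1.1, -0.1, -5.0]
opening: 0.618
grasp_force: 68.0
```

Call:
arm_command(dp=[[0,0,0],[0,0,0],[0,0,-0.1],[0,0,-0.3],[0,0,-0.5]], turn=[[0,0,0],[0,0,0],[0,0,0],[0,0,0],[0,0,0]], jaw=[1,1,1,1,1])

```text
time_s: 8.55
eef_pos: [0.658, 0.0697, 0.2572]
eef_rot: [0.001, -0.001, 0.985, 0.172]
wrist_force: [0.2, -0.6, 0.3]
opening: 1.0
grasp_force: 0.0
```

```bash
python3 - <<'E'
from h import *
for i in range(8): camera("top")
o=get_obs(); print(o["time_s"],o["eef_pos"],o["wrist_force"])
im=camera("wrist"); a=cv2.resize(camera("side")[150:330,250:490],None,fx=1.67,fy=1.67); b=cv2.resize(im,(400,300)); cv2.imwrite("pics/m5.png",np.hstack([a[:300,:400],b]))
E
```

```text
8.95 [0.65698539 0.07064449 0.2533642 ] [ 1.09858429 -0.66622666 -0.43114153]
```

View pics/m5.png

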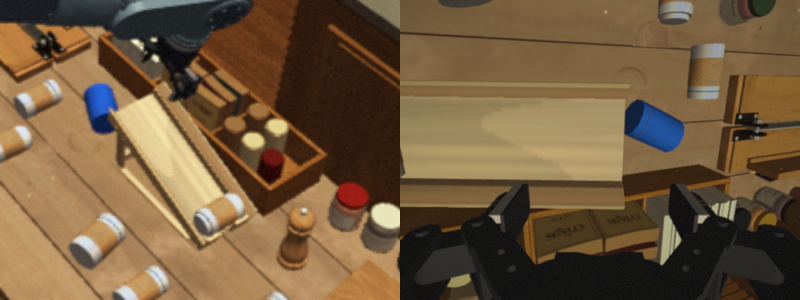

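The caddy rests at the stop, lying across the chute. Next is the plain tin at (0.573, 0.358).

```bash
python3 - <<'E'
from h import *
H=([.573,.358,.20],R_()); plan(H); plan(([.573,.358,.009],R_()),start=H)
E
```

```text
dp [0.334 1.009 0.593] turn [ 0.662 -0.002  0.004] rows 4.9
dp [0.    0.    0.764] turn [0. 0. 0.] rows 3.1
```

Call:
arm_command(dp=[[0.05,0.2,0.0],[0.14,0.4,0.1],[0.22,0.6,0.25],[0.29,0.8,0.42],[0.334,1,0.59]], turn=[[0.13,0,0],[0.26,0,0],[0.4,0,0],[0.53,0,0],[0.662,0,0]], jaw=[1,1,1,1,1])

```text
time_s: 9.68
eef_pos: [0.5751, 0.3455, 0.2045]
eef_rot: [0.001, -0.001, 1.0, -0.001]
wrist_force: [1.0, 0.4, -0.8]
opening: 1.001
grasp_force: 0.0
```

```bash
cat >> h.py <<'E'
def settle(n=8):
    for i in range(n): camera("top")
E
python3 - <<'E'
from h import *
settle(); c=wcal(); im=camera("wrist"); cv2.imwrite("pics/w6.png",im)
for r in pairs(im,c): print(*r)
o=get_obs(); print(o["time_s"],o["eef_pos"],rot(o).as_rotvec(True)); plan(([.573,.358,.009],R_()))
E
```

```text
[247.  40.] 0.4474 0.2873 -7.4 0.062
[339. 211.] 0.5723 0.3596 0.4 0.073
10.125 [0.57720453 0.34191879 0.20585531] [ 9.15363286e-02  1.79868755e+02 -1.88505984e-02]
dp [0.019 0.064 0.787] turn [-0.     0.004 -0.002] rows 3.2
```

Call:
arm_command(dp=[[0.02,0.07,0.15],[0.02,0.07,0.37],[0.02,0.07,0.57],[0.02,0.07,0.73],[0.02,0.07,0.787]], turn=[[0,0,0],[0,0,0],[0,0,0],[0,0,0],[0,0,0]], jaw=[1,1,1,1,1])

```text
time_s: 10.75
eef_pos: [0.5704, 0.3588, 0.0058]
eef_rot: [-0.001, 0.0, 1.0, -0.001]
wrist_force: [0.4, -0.5, 0.5]
opening: 0.998
grasp_force: 0.0
```

Call:
arm_command(dp=[[0,0,0],[0,0,0],[0,0,0],[0,0,0],[0,0,0]], turn=[[0,0,0],[0,0,0],[0,0,0],[0,0,0],[0,0,0]], jaw=[1,0,0,0,0])

```text
time_s: 11.38
eef_pos: [0.5732, 0.3615, 0.0111]
eef_rot: [0.003, -0.001, 1.0, 0.0]
wrist_force: [0.2, -1.2, 6.6]
opening: 0.615
grasp_force: 63.9
```

Call:
arm_command(dp=[[0,0,0],[0,0,-0.2],[0,0,-0.45],[0,0,-0.7],[0,0,-0.95]], turn=[[0,0,0],[0,0,0],[0,0,0],[0,0,0],[0,0,0]], jaw=[0,0,0,0,0])

```text
time_s: 12.0
eef_pos: [0.5706, 0.3611, 0.2485]
eef_rot: [0.001, -0.001, 1.0, -0.0]
wrist_force: [1.1, -0.0, -2.8]
opening: 0.618
grasp_force: 64.6
```

```bash
python3 - <<'E'
from h import *
n=np.array([0,-.342,.94]); L=np.array([.657,.1168,.128])
settle(6); o=get_obs(); print(o["time_s"],o["eef_pos"],o["wrist_force"],o["opening"])
plan((L+.12*n,R_(0,20)))
E
```

```text
12.3 [0.56984182 0.36069479 0.24383803] [ 0.58279857  0.5166172  -3.21169496] 0.6203012859635325
dp [-0.347 -1.14   0.014] turn [-0.67  -0.004  0.003] rows 4.8
```

Call:
arm_command(dp=[[-0.07,-0.22,0],[-0.14,-0.44,0],[-0.21,-0.66,0],[-0.28,-0.86,0],[-0.347,-1,0]], turn=[[-0.13,0,0],[-0.26,0,0],[-0.4,0,0],[-0.53,0,0],[-0.67,0,0]], jaw=[0,0,0,0,0])

```text
time_s: 12.92
eef_pos: [0.6574, 0.1089, 0.2433]
eef_rot: [-0.001, 0.0, 0.984, 0.175]
wrist_force: [0.9, -0.5, -1.8]
opening: 0.619
grasp_force: 64.7
```

Call:
arm_command(dp=[[0,-0.1,-0.03],[0,-0.13,-0.04],[0,-0.13,-0.04],[0,-0.13,-0.04]], turn=[[0,0,0],[0,0,0],[0,0,0],[0,0,0]], jaw=[0,0,0,0])

```text
time_s: 13.42
eef_pos: [0.6578, 0.0789, 0.244]
eef_rot: [0.0, -0.002, 0.985, 0.174]
wrist_force: [-0.0, 0.1, -2.9]
opening: 0.617
grasp_force: 64.7
```

```bash
python3 - <<'E'
from h import *
n=np.array([0,-.342,.94]); L=np.array([.657,.1168,.128])
settle(5); o=get_obs(); print(o["time_s"],o["eef_pos"],o["opening"])
plan((L+.011*n,R_(0,20)))
E
```

```text
13.675 [0.65814611 0.07824329 0.2446034 ] 0.6156773922763387
dp [ 0.005 -0.015  0.447] turn [0.002 0.001 0.006] rows 1.8
```

Call:
arm_command(dp=[[0,-0.01,0.15],[0,-0.015,0.3],[0,-0.015,0.4],[0,-0.015,0.447],[0,-0.015,0.447]], turn=[[0,0,0],[0,0,0],[0,0,0],[0,0,0],[0,0,0]], jaw=[0,0,0,0,0])

```text
time_s: 14.3
eef_pos: [0.6589, 0.1121, 0.1392]
eef_rot: [0.001, -0.001, 0.985, 0.174]
wrist_force: [-0.1, 0.1, -2.4]
opening: 0.616
grasp_force: 64.8
```

Call:
arm_command(dp=[[0,0,0],[0,0,0],[0,0,-0.1],[0,0,-0.3],[0,0,-0.5]], turn=[[0,0,0],[0,0,0],[0,0,0],[0,0,0],[0,0,0]], jaw=[1,1,1,1,1])

```text
time_s: 14.92
eef_pos: [0.6582, 0.069, 0.2571]
eef_rot: [0.001, -0.001, 0.985, 0.174]
wrist_force: [1.0, -0.4, 0.8]
opening: 1.001
grasp_force: 0.0
```

```bash
python3 - <<'E'
from h import *
settle(8)
o=get_obs(); print(o["time_s"],o["eef_pos"],o["wrist_force"])
plan(([.447,-.165,.25],R_(1.3)))
im=camera("wrist"); a=cv2.resize(camera("side")[150:330,250:490],None,fx=1.67,fy=1.67); b=cv2.resize(im,(400,300)); cv2.imwrite("pics/m6.png",np.hstack([a[:300,:400],b]))
E
```

```text
15.325 [0.65736158 0.06981258 0.25375971] [-0.72314947 -0.13651635 -0.14640861]
dp [ 0.843 -0.886 -0.307] turn [ 0.67   0.004 -0.04 ] rows 5.0
```

View pics/m6.png

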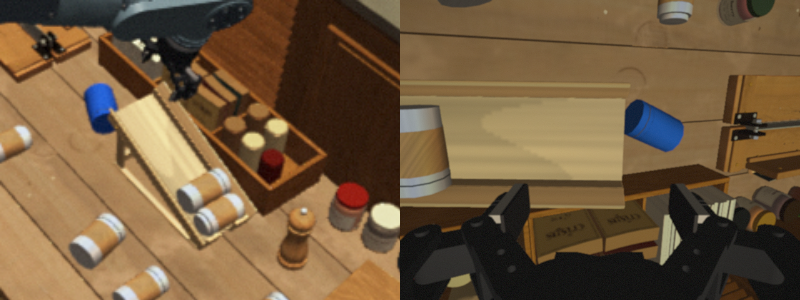

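The first plain tin is queued behind the caddy. Next is the plain tin at (0.447, -0.165).

Call:
arm_command(dp=[[0.16,-0.17,-0.06],[0.33,-0.35,-0.12],[0.5,-0.53,-0.18],[0.67,-0.71,-0.24],[0.843,-0.886,-0.307]], turn=[[0.13,0,0],[0.26,0,0],[0.4,0,0],[0.53,0,-0.02],[0.67,0,-0.04]], jaw=[1,1,1,1,1])

```text
time_s: 16.05
eef_pos: [0.4497, -0.1628, 0.2508]
eef_rot: [0.002, -0.012, 1.0, -0.001]
wrist_force: [0.5, -0.2, -0.1]
opening: 1.005
grasp_force: 0.0
```

```bash
python3 - <<'E'
from h import *
settle(); c=wcal(); im=camera("wrist"); cv2.imwrite("pics/w7.png",im)
for r in pairs(im,c): print(*r)
o=get_obs(); print(o["time_s"],o["eef_pos"]); plan(([.447,-.165,.009],R_(1.3)))
E
```

```text
[315. 200.] 0.4467 -0.1644 1.5 0.072
[459. 208.] 0.4515 -0.0255 12.0 0.074
16.5 [ 0.45185374 -0.16115788  0.25107803]
dp [ 0.024 -0.015  0.968] turn [0.    0.009 0.002] rows 3.9
```

Call:
arm_command(dp=[[0.02,-0.014,0.25],[0.02,-0.014,0.5],[0.02,-0.014,0.75],[0.02,-0.014,0.9],[0.02,-0.014,0.968]], turn=[[0,0,0],[0,0,0],[0,0,0],[0,0,0],[0,0,0]], jaw=[1,1,1,1,1])

```text
time_s: 17.12
eef_pos: [0.4465, -0.1641, 0.0069]
eef_rot: [0.001, -0.012, 1.0, 0.001]
wrist_force: [0.9, -0.2, 0.2]
opening: 0.997
grasp_force: 0.0
```

Call:
arm_command(dp=[[0,0,0],[0,0,0],[0,0,0],[0,0,0],[0,0,0]], turn=[[0,0,0],[0,0,0],[0,0,0],[0,0,0],[0,0,0]], jaw=[1,0,0,0,0])

```text
time_s: 17.75
eef_pos: [0.449, -0.1663, 0.0113]
eef_rot: [0.004, -0.011, 1.0, -0.001]
wrist_force: [-0.3, 2.2, 6.1]
opening: 0.621
grasp_force: 62.4
```

Call:
arm_command(dp=[[0,0,0],[0,0,-0.2],[0,0,-0.45],[0,0,-0.7],[0,0,-0.95]], turn=[[0,0,0],[0,0,0],[0,0,0],[0,0,0],[0,0,0]], jaw=[0,0,0,0,0])

```text
time_s: 18.38
eef_pos: [0.446, -0.1652, 0.2497]
eef_rot: [0.003, -0.011, 1.0, -0.001]
wrist_force: [0.9, -0.8, -2.0]
opening: 0.618
grasp_force: 65.4
```

```bash
python3 - <<'E'
from h import *
n=np.array([0,-.342,.94]); L=np.array([.657,.1168,.128])
settle(6); o=get_obs(); print(o["time_s"],o["eef_pos"],o["wrist_force"],o["opening"])
plan((L+.13*n,R_(0,20)))
E
```

```text
18.675 [ 0.44542603 -0.16480812  0.24554402] [-0.57720018  0.27235404 -3.38446751] 0.6154628798438224
dp [-0.867  0.93  -0.015] turn [-0.665 -0.001  0.043] rows 5.1
```

Call:
arm_command(dp=[[-0.17,0.18,0],[-0.34,0.36,0],[-0.51,0.55,-0.01],[-0.69,0.74,-0.015],[-0.867,0.93,-0.015]], turn=[[-0.13,0,0],[-0.26,0,0.02],[-0.4,0,0.04],[-0.53,0,0.043],[-0.665,0,0.043]], jaw=[0,0,0,0,0])

```text
time_s: 19.3
eef_pos: [0.6537, 0.0685, 0.2487]
eef_rot: [-0.002, 0.0, 0.985, 0.174]
wrist_force: [0.3, -0.9, -2.8]
opening: 0.616
grasp_force: 65.4
```

```bash
python3 - <<'E'
from h import *
n=np.array([0,-.342,.94]); L=np.array([.657,.1168,.128])
settle(9); o=get_obs(); print(o["time_s"],o["eef_pos"],o["opening"])
plan((L+.011*n,R_(0,20)))
E
```

```text
19.75 [0.65296727 0.06607208 0.25147572] 0.61714639053244
dp [-0.016  0.023  0.489] turn [-0.003  0.002 -0.001] rows 2.0
```

Call:
arm_command(dp=[[-0.01,0.02,0.15],[-0.016,0.023,0.3],[-0.016,0.023,0.42],[-0.016,0.023,0.489],[-0.016,0.023,0.489]], turn=[[0,0,0],[0,0,0],[0,0,0],[0,0,0],[0,0,0]], jaw=[0,0,0,0,0])

```text
time_s: 20.38
eef_pos: [0.658, 0.1133, 0.1395]
eef_rot: [0.001, -0.0, 0.985, 0.173]
wrist_force: [0.4, -0.1, -2.6]
opening: 0.62
grasp_force: 65.9
```

Call:
arm_command(dp=[[0,0,0],[0,0,0],[0,0,-0.1],[0,0,-0.3],[0,0,-0.5]], turn=[[0,0,0],[0,0,0],[0,0,0],[0,0,0],[0,0,0]], jaw=[1,1,1,1,1])

```text
time_s: 21.0
eef_pos: [0.6573, 0.071, 0.2575]
eef_rot: [0.001, -0.0, 0.985, 0.173]
wrist_force: [0.0, 0.0, 0.5]
opening: 0.997
grasp_force: 0.0
```

```bash
python3 - <<'E'
from h import *
settle(8)
o=get_obs(); print(o["time_s"],o["eef_pos"],o["wrist_force"])
H=([.62,-.16,.30],R_(0,0));plan(H); plan(([.59,-.341,.25],R_(1.5)),start=H)
im=camera("wrist"); a=cv2.resize(camera("side")[150:330,250:490],None,fx=1.67,fy=1.67); b=cv2.resize(im,(400,300)); cv2.imwrite("pics/m7.png",np.hstack([a[:300,:400],b]))
E
```

```text
21.4 [0.65657392 0.07187913 0.25422818] [ 0.53479477  0.44345996 -0.33549943]
dp [ 0.147 -0.809 -0.488] turn [ 0.665 -0.004  0.   ] rows 3.8
dp [ 0.12  -0.724  0.2  ] turn [ 0.    0.   -0.05] rows 3.0
```

View pics/m7.png

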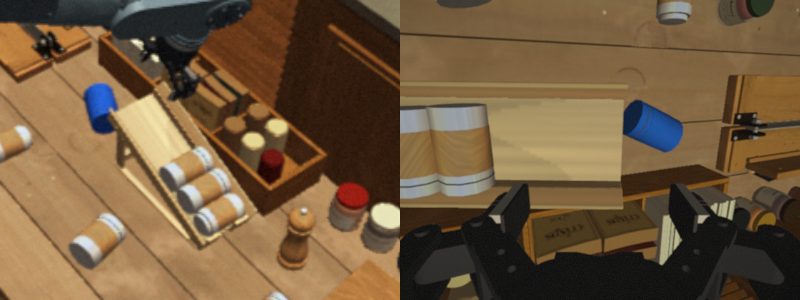

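Three tins are queued: the caddy and two plain. Next is the third plain tin at (0.590, -0.341). I keep high to stay clear of the pepper mill.

Call:
arm_command(dp=[[0.03,-0.17,-0.15],[0.06,-0.35,-0.25],[0.09,-0.53,-0.35],[0.12,-0.7,-0.43],[0.147,-0.81,-0.49]], turn=[[0.13,0,0],[0.26,0,0],[0.4,0,0],[0.53,0,0],[0.665,0,0]], jaw=[1,1,1,1,1])

```text
time_s: 22.12
eef_pos: [0.6201, -0.1628, 0.3015]
eef_rot: [-0.0, 0.001, 1.0, -0.001]
wrist_force: [0.5, 0.3, -0.6]
opening: 1.002
grasp_force: 0.0
```

Call:
arm_command(dp=[[0.04,-0.2,0],[0.08,-0.4,0.05],[0.12,-0.6,0.1],[0.12,-0.72,0.15],[0.12,-0.72,0.2]], turn=[[0,0,0],[0,0,0],[0,0,-0.05],[0,0,-0.05],[0,0,-0.05]], jaw=[1,1,1,1,1])

```text
time_s: 22.75
eef_pos: [0.5899, -0.3428, 0.2505]
eef_rot: [-0.0, -0.012, 1.0, 0.0]
wrist_force: [0.5, 0.3, -0.1]
opening: 0.999
grasp_force: 0.0
```

```bash
python3 - <<'E'
from h import *
settle(); c=wcal(); im=camera("wrist"); cv2.imwrite("pics/w8.png",im)
for r in pairs(im,c): print(*r)
o=get_obs(); print(o["time_s"],o["eef_pos"]); plan(([.59,-.341,.009],R_(1.5)))
E
```

```text
[318. 205.] 0.5912 -0.3413 3.1 0.072
[536. 293.] 0.6738 -0.1121 -2.1 0.078
[604. 306.] 0.6867 -0.0379 1.4 0.086
23.2 [ 0.59130861 -0.34014622  0.2531841 ]
dp [ 0.007 -0.002  0.977] turn [-0.003  0.004  0.002] rows 3.9
```

Call:
arm_command(dp=[[0,-0.005,0.25],[0,-0.005,0.5],[0,-0.005,0.75],[0,-0.005,0.9],[0,-0.005,0.977]], turn=[[0,0,-0.03],[0,0,-0.03],[0,0,-0.03],[0,0,-0.03],[0,0,-0.03]], jaw=[1,1,1,1,1])

```text
time_s: 23.82
eef_pos: [0.5901, -0.341, 0.0056]
eef_rot: [-0.001, -0.021, 1.0, 0.001]
wrist_force: [0.0, 0.3, 0.5]
opening: 0.998
grasp_force: 0.0
```

Call:
arm_command(dp=[[0,0,0],[0,0,0],[0,0,0],[0,0,0],[0,0,0]], turn=[[0,0,0],[0,0,0],[0,0,0],[0,0,0],[0,0,0]], jaw=[1,0,0,0,0])

```text
time_s: 24.45
eef_pos: [0.5926, -0.3432, 0.0108]
eef_rot: [0.002, -0.021, 1.0, -0.002]
wrist_force: [-0.5, 1.2, 6.1]
opening: 0.615
grasp_force: 64.0
```

Call:
arm_command(dp=[[0,0,0],[0,0,-0.2],[0,0,-0.45],[0,0,-0.7],[0,0,-1]], turn=[[0,0,0],[0,0,0],[0,0,0],[0,0,0],[0,0,0]], jaw=[0,0,0,0,0])

```text
time_s: 25.08
eef_pos: [0.5905, -0.3419, 0.2482]
eef_rot: [0.001, -0.021, 1.0, -0.001]
wrist_force: [0.2, 0.1, -2.8]
opening: 0.617
grasp_force: 64.5
```

```bash
python3 - <<'E'
from h import *
n=np.array([0,-.342,.94]); L=np.array([.657,.1168,.128])
settle(6); o=get_obs(); print(o["time_s"],o["eef_pos"],o["wrist_force"],o["opening"])
H=([.63,-.13,.27],R_(0,8)); plan(H); plan((L+.13*n,R_(0,20)),start=H)
E
```

```text
25.375 [ 0.58980485 -0.34133061  0.2434861 ] [-0.57001938 -0.2183647  -2.62759032] 0.6171332507357079
dp [-0.196  0.838 -0.105] turn [-0.264 -0.008  0.08 ] rows 3.5
dp [-0.108  0.79   0.191] turn [-0.4  0.   0. ] rows 3.3
```

Call:
arm_command(dp=[[-0.04,0.2,-0.05],[-0.09,0.4,-0.1],[-0.14,0.6,-0.1],[-0.196,0.84,-0.1],[-0.196,0.84,-0.1]], turn=[[-0.06,0,0.02],[-0.13,0,0.05],[-0.2,0,0.08],[-0.264,-0.008,0.08],[-0.264,-0.008,0.08]], jaw=[0,0,0,0,0])

```text
time_s: 26.0
eef_pos: [0.6302, -0.1256, 0.2674]
eef_rot: [-0.001, -0.002, 0.998, 0.071]
wrist_force: [-0.6, -0.7, -2.3]
opening: 0.619
grasp_force: 64.6
```

Call:
arm_command(dp=[[-0.03,0.2,0.05],[-0.06,0.4,0.1],[-0.09,0.6,0.15],[-0.108,0.79,0.19],[-0.108,0.79,0.19]], turn=[[-0.1,0,0],[-0.2,0,0],[-0.3,0,0],[-0.4,0,0],[-0.4,0,0]], jaw=[0,0,0,0,0])

```text
time_s: 26.62
eef_pos: [0.6564, 0.074, 0.2472]
eef_rot: [-0.002, -0.001, 0.985, 0.173]
wrist_force: [-0.9, -1.1, -3.7]
opening: 0.615
grasp_force: 64.6
```

```bash
python3 - <<'E'
from h import *
n=np.array([0,-.342,.94]); L=np.array([.657,.1168,.128])
settle(7); o=get_obs(); print(o["time_s"],o["eef_pos"],o["opening"])
plan((L+.011*n,R_(0,20)))
E
```

```text
26.975 [0.6580973  0.07067524 0.25045085] 0.6174610480279193
dp [0.006 0.007 0.479] turn [-0.005  0.005 -0.001] rows 1.9
```

Call:
arm_command(dp=[[0,0.007,0.15],[0.006,0.007,0.3],[0.006,0.007,0.42],[0.006,0.007,0.479],[0.006,0.007,0.479]], turn=[[0,0,0],[0,0,0],[0,0,0],[0,0,0],[0,0,0]], jaw=[0,0,0,0,0])

```text
time_s: 27.6
eef_pos: [0.6574, 0.1136, 0.1394]
eef_rot: [0.002, -0.0, 0.985, 0.172]
wrist_force: [0.4, -0.8, -1.7]
opening: 0.622
grasp_force: 64.9
```

Call:
arm_command(dp=[[0,0,0],[0,0,0],[0,0,-0.1],[0,0,-0.3],[0,0,-0.5]], turn=[[0,0,0],[0,0,0],[0,0,0],[0,0,0],[0,0,0]], jaw=[1,1,1,1,1])

```text
time_s: 28.22
eef_pos: [0.6564, 0.0715, 0.2576]
eef_rot: [0.001, -0.0, 0.985, 0.173]
wrist_force: [0.5, -1.0, 0.1]
opening: 0.998
grasp_force: 0.0
```

```bash
python3 - <<'E'
from h import *
settle(8)
o=get_obs(); print(o["time_s"],o["eef_pos"],o["wrist_force"])
plan(([.448,-.031,.25],R_(11.5)))
im=camera("wrist"); a=cv2.resize(camera("side")[150:330,250:490],None,fx=1.67,fy=1.67); b=cv2.resize(im,(400,300)); cv2.imwrite("pics/m8.png",np.hstack([a[:300,:400],b]))
E
```

```text
28.625 [0.6555946  0.07235782 0.25428635] [ 0.27935811 -0.18440586  0.62073195]
dp [ 0.831 -0.394 -0.124] turn [ 0.662  0.066 -0.379] rows 3.7
```

View pics/m8.png

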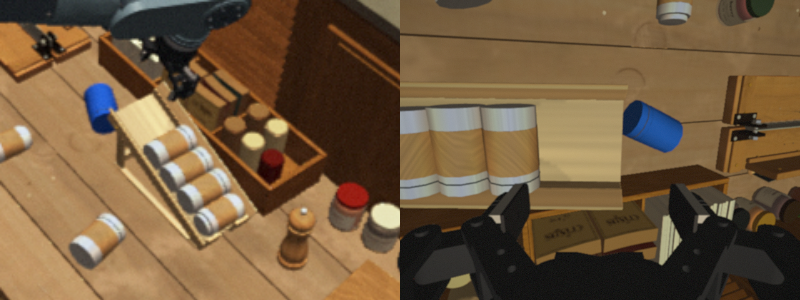

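Four tins are queued straight. Now the large tin.

Call:
arm_command(dp=[[0.2,-0.1,-0.05],[0.4,-0.2,-0.1],[0.6,-0.3,-0.12],[0.75,-0.36,-0.124],[0.831,-0.394,-0.124]], turn=[[0.14,0.01,-0.08],[0.28,0.02,-0.16],[0.42,0.04,-0.24],[0.56,0.05,-0.32],[0.662,0.066,-0.379]], jaw=[1,1,1,1,1])

```text
time_s: 29.35
eef_pos: [0.4468, -0.0314, 0.2506]
eef_rot: [0.001, -0.1, 0.995, -0.001]
wrist_force: [0.4, -0.3, -0.6]
opening: 0.996
grasp_force: 0.0
```

```bash
python3 - <<'E'
from h import *
settle(); c=wcal(); im=camera("wrist"); cv2.imwrite("pics/w9.png",im)
R=pairs(im,c,.064)
for r in R: print(*r)
o=get_obs(); print(o["time_s"],o["eef_pos"]); plan(([.448,-.031,.011],R_(11.5)))
E
```

```text
[321. 207.] 0.4482 -0.0287 12.1 0.074
[619. 261.] 0.444 0.2713 7.6 0.07
29.8 [ 0.44927987 -0.03138083  0.25105588]
dp [0.007 0.003 0.96 ] turn [-0.001  0.004 -0.001] rows 3.8
```

Call:
arm_command(dp=[[0.005,0.01,0.25],[0.005,0.01,0.5],[0.005,0.01,0.75],[0.005,0.01,0.9],[0.005,0.01,0.952]], turn=[[0,0,-0.015],[0,0,-0.015],[0,0,-0.015],[0,0,-0.015],[0,0,-0.015]], jaw=[1,1,1,1,1])

```text
time_s: 30.42
eef_pos: [0.446, -0.0287, 0.0108]
eef_rot: [-0.001, -0.104, 0.995, 0.001]
wrist_force: [0.5, 0.8, -0.1]
opening: 0.997
grasp_force: 0.0
```

Call:
arm_command(dp=[[0,0,0],[0,0,0],[0,0,0],[0,0,0],[0,0,0]], turn=[[0,0,0],[0,0,0],[0,0,0],[0,0,0],[0,0,0]], jaw=[1,0,0,0,0])

```text
time_s: 31.05
eef_pos: [0.4494, -0.0297, 0.0152]
eef_rot: [0.003, -0.104, 0.995, -0.001]
wrist_force: [-1.4, 0.7, 6.0]
opening: 0.736
grasp_force: 65.7
```

Call:
arm_command(dp=[[0,0,0],[0,0,-0.2],[0,0,-0.45],[0,0,-0.7],[0,0,-1]], turn=[[0,0,0],[0,0,0],[0,0,0],[0,0,0],[0,0,0]], jaw=[0,0,0,0,0])

```text
time_s: 31.68
eef_pos: [0.4465, -0.029, 0.2536]
eef_rot: [0.002, -0.104, 0.995, -0.001]
wrist_force: [1.4, -0.9, -3.9]
opening: 0.736
grasp_force: 69.6
```

```bash
python3 - <<'E'
from h import *
n=np.array([0,-.342,.94]); L=np.array([.657,.1168,.128])
settle(6); o=get_obs(); print(o["time_s"],o["eef_pos"],o["wrist_force"],o["opening"])
plan((L+.15*n,R_(0,20)))
E
```

```text
31.975 [ 0.44576043 -0.02871292  0.24915455] [-0.11729416  0.14499573 -3.64041998] 0.7339381006244974
dp [-0.905  0.194 -0.079] turn [-0.664 -0.069  0.394] rows 3.7
```

Call:
arm_command(dp=[[-0.2,0.03,-0.06],[-0.4,0.07,-0.08],[-0.6,0.11,-0.08],[-0.78,0.16,-0.08],[-0.905,0.194,-0.08]], turn=[[-0.14,-0.01,0.08],[-0.28,-0.03,0.16],[-0.42,-0.04,0.24],[-0.56,-0.06,0.32],[-0.664,-0.069,0.394]], jaw=[0,0,0,0,0])

```text
time_s: 32.6
eef_pos: [0.6585, 0.0658, 0.2673]
eef_rot: [-0.002, 0.001, 0.985, 0.175]
wrist_force: [0.6, 1.0, -2.7]
opening: 0.739
grasp_force: 69.6
```

```bash
python3 - <<'E'
from h import *
n=np.array([0,-.342,.94]); L=np.array([.657,.1168,.128])
settle(9); o=get_obs(); print(o["time_s"],o["eef_pos"],o["opening"])
plan((L+.017*n,R_(0,20)))
E
```

```text
33.05 [0.65771451 0.06499405 0.27133077] 0.7336007329315112
dp [ 0.004 -0.001  0.542] turn [-0.002  0.005  0.001] rows 2.2
```

Call:
arm_command(dp=[[0,0,0.15],[0.004,0,0.3],[0.004,0,0.45],[0.004,0,0.542],[0.004,0,0.542]], turn=[[0,0,0],[0,0,0],[0,0,0],[0,0,0],[0,0,0]], jaw=[0,0,0,0,0])

```text
time_s: 33.67
eef_pos: [0.657, 0.1118, 0.1435]
eef_rot: [0.001, -0.0, 0.985, 0.173]
wrist_force: [0.4, -0.5, -3.7]
opening: 0.733
grasp_force: 71.6
```

Call:
arm_command(dp=[[0,0,0],[0,0,0],[0,0,-0.1],[0,0,-0.3],[0,0,-0.5]], turn=[[0,0,0],[0,0,0],[0,0,0],[0,0,0],[0,0,0]], jaw=[1,1,1,1,1])

```text
time_s: 34.3
eef_pos: [0.6573, 0.0682, 0.2633]
eef_rot: [0.002, -0.0, 0.985, 0.173]
wrist_force: [1.0, -0.4, 0.1]
opening: 1.001
grasp_force: 0.0
```

```bash
python3 - <<'E'
from h import *
settle(8)
o=get_obs(); print(o["time_s"],o["eef_pos"],o["wrist_force"])
plan(([.4475,.2838,.25],R_(-2.8)))
im=camera("wrist"); a=cv2.resize(camera("side")[150:330,250:490],None,fx=1.67,fy=1.67); b=cv2.resize(im,(400,300)); cv2.imwrite("pics/m9.png",np.hstack([a[:300,:400],b]))
E
```

```text
34.7 [0.65644245 0.069184   0.25967557] [ 0.49339218  0.4674818  -0.29736883]
dp [0.836 0.794 0.33 ] turn [ 0.666 -0.017  0.093] rows 4.8
```

View pics/m9.png

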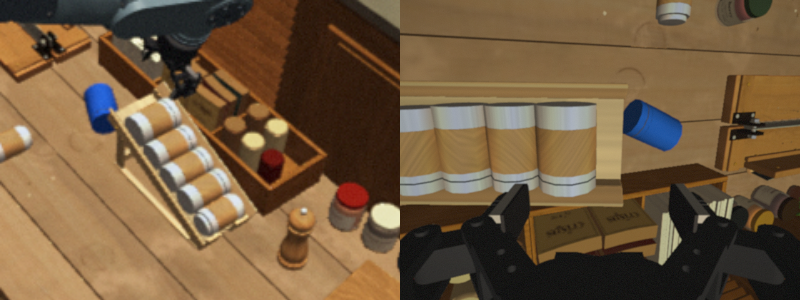

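All five tins are queued in the right order, with the large tin last. Now the lighter caddy.

Call:
arm_command(dp=[[0.17,0.1,-0.05],[0.34,0.26,0.02],[0.51,0.44,0.12],[0.68,0.62,0.22],[0.836,0.794,0.33]], turn=[[0.13,0,0.02],[0.26,0,0.04],[0.4,0,0.06],[0.53,-0.01,0.08],[0.666,-0.017,0.093]], jaw=[1,1,1,1,1])

```text
time_s: 35.42
eef_pos: [0.4532, 0.2766, 0.2526]
eef_rot: [0.002, 0.025, 1.0, -0.001]
wrist_force: [0.8, 1.0, 0.0]
opening: 1.0
grasp_force: 0.0
```

```bash
python3 - <<'E'
from h import *
settle(); c=wcal(); im=camera("wrist"); cv2.imwrite("pics/w10.png",im)
R=pairs(im,c)
for r in R: print(*r)
o=get_obs(); print(o["time_s"],o["eef_pos"]); plan(([.4475,.2838,.011],R_(-2.8)))
E
```

```text
[329. 196.] 0.4474 0.2843 -2.5 0.07
35.875 [0.45593366 0.27374978 0.2527672 ]
dp [0.039 0.039 0.967] turn [-0.001  0.005 -0.007] rows 3.9
```

Call:
arm_command(dp=[[0.03,0.03,0.2],[0.036,0.041,0.45],[0.036,0.041,0.7],[0.036,0.041,0.9],[0.036,0.041,0.962]], turn=[[0,0,0],[0,0,0],[0,0,0],[0,0,0],[0,0,0]], jaw=[1,1,1,1,1])

```text
time_s: 36.5
eef_pos: [0.4454, 0.2836, 0.0091]
eef_rot: [-0.001, 0.026, 1.0, -0.001]
wrist_force: [-0.9, 0.0, 0.6]
opening: 0.997
grasp_force: 0.0
```

Call:
arm_command(dp=[[0,0,0],[0,0,0],[0,0,0],[0,0,0],[0,0,0]], turn=[[0,0,0],[0,0,0],[0,0,0],[0,0,0],[0,0,0]], jaw=[1,0,0,0,0])

```text
time_s: 37.12
eef_pos: [0.4489, 0.2863, 0.0148]
eef_rot: [0.003, 0.025, 1.0, 0.0]
wrist_force: [-2.0, -2.0, 6.9]
opening: 0.617
grasp_force: 62.4
```

Call:
arm_command(dp=[[0,0,0],[0,0,-0.2],[0,0,-0.45],[0,0,-0.7],[0,0,-1]], turn=[[0,0,0],[0,0,0],[0,0,0],[0,0,0],[0,0,0]], jaw=[0,0,0,0,0])

```text
time_s: 37.75
eef_pos: [0.4459, 0.286, 0.253]
eef_rot: [0.002, 0.025, 1.0, 0.0]
wrist_force: [1.1, 0.7, -2.4]
opening: 0.619
grasp_force: 64.9
```

```bash
python3 - <<'E'
from h import *
weigh()
H=([.44,.04,.26],R_()); plan(H); H2=([.44,-.2,.26],R_()); plan(H2,start=H)
im=camera("top"); cv2.imwrite("pics/top9.png",im); c=get_calibration("top")
h=cv2.cvtColor(im,cv2.COLOR_BGR2HSV); w=cv2.inRange(h,(0,0,120),(179,60,255))
n,l,s,ce=cv2.connectedComponentsWithStats(w)
for i in range(1,n):
    if 300<s[i,4]<2500:
        X=ray(c,ce[i],.01)
        if .2<X[0]<.8 and abs(X[1])<.6:
            q=cv2.boxPoints(cv2.minAreaRect(np.argwhere(l==i)[:,::-1].astype(np.float32)))
            print(ce[i],s[i],X.round(3),[ray(c,u,.013)[:2].round(3) for u in q])
E
```

```text
t 38.3 F [ 0.02  0.06 -2.08] [0.7  0.68 0.41] open 0.615 grip 64.92503135558309 [0.4457 0.2857 0.2483]
dp [-0.026 -0.983 -0.046] turn [-0.003  0.    -0.094] rows 3.9
dp [ 0.   -0.96  0.  ] turn [0. 0. 0.] rows 3.8
[409.27118644 314.90612777] [393 297  34  37 767] [ 0.427 -0.342  0.01 ] [array([ 0.377, -0.279]), array([ 0.497, -0.305]), array([ 0.476, -0.405]), array([ 0.357, -0.378])]
```

The lighter caddy weighs about 2.3 N, which confirms which one is heavier. The tray is at about (0.427, -0.342), yaw about -12°. I'll carry the caddy over and measure the tray from nearer.

Call:
arm_command(dp=[[0,-0.24,-0.03],[-0.01,-0.48,-0.05],[-0.02,-0.72,-0.05],[-0.026,-0.98,-0.05],[-0.026,-0.98,-0.05]], turn=[[0,0,-0.03],[0,0,-0.06],[0,0,-0.094],[0,0,-0.094],[0,0,-0.094]], jaw=[0,0,0,0,0])

```text
time_s: 38.98
eef_pos: [0.4407, 0.037, 0.2622]
eef_rot: [0.001, 0.004, 1.0, -0.001]
wrist_force: [0.3, 0.8, -2.0]
opening: 0.616
grasp_force: 65.0
```

Call:
arm_command(dp=[[-0.05,-0.24,0],[-0.1,-0.48,0],[-0.15,-0.72,-0.05],[-0.2,-0.96,-0.1],[-0.2,-0.96,-0.1]], turn=[[0,0,0],[0,0,0],[0,0,0],[0,0,0],[0,0,0]], jaw=[0,0,0,0,0])

```text
time_s: 39.6
eef_pos: [0.4915, -0.2024, 0.2879]
eef_rot: [0.002, 0.002, 1.0, -0.001]
wrist_force: [-0.0, 0.5, -1.9]
opening: 0.615
grasp_force: 65.0
```

```bash
cat >> h.py <<'E'
def tray(im,c):
    h=cv2.cvtColor(im,cv2.COLOR_BGR2HSV); w=cv2.inRange(h,(0,0,105),(179,60,255))
    n,l,s,ce=cv2.connectedComponentsWithStats(w)
    for i in range(1,n):
        if s[i,4]>3000:
            hull=cv2.convexHull(np.argwhere(l==i)[:,::-1].astype(np.float32))[:,0]
            P=np.array([ray(c,u,.013)[:2] for u in hull],np.float32)
            print("px",ce[i].round(),s[i],"rect m",cv2.minAreaRect(P*1000))
E
python3 - <<'E'
from h import *
settle(); c=wcal(); im=camera("wrist"); cv2.imwrite("pics/w11.png",im)
o=get_obs(); print(o["time_s"],o["eef_pos"],o["opening"])
tray(im,c)
E
```

```text
Traceback (most recent call last):
  File "h.py", line 55, in settle
    for i in range(n): camera("top")
                       ~~~~~~^^^^^^^
ValueError: 200 camera calls are used up
```

The camera calls are used up: my settling pauses each took a picture, which was careless of me. I still have recent saved pictures, so I'll measure the tray from the wrist picture w7 (t=16.5 s, full view of the tray). I'll check it against top0 and top9 (t=38.3 s) to see whether the tray has moved.

```bash
python3 - <<'E'
from h import *
def wc(p,R):
    c=get_calibration("wrist"); T=np.eye(4); T[:3,:3]=R.as_matrix(); T[:3,3]=p
    M=np.linalg.inv(T@c["mount"]); return dict(camera_matrix=c["camera_matrix"],R=M[:3,:3],t=M[:3,3])
im=cv2.imread("pics/w7.png"); c7=wc([.45185,-.16116,.25108],R_(1.4))
for r in pairs(im,c7): print(*r)
tray(im,c7)
for f in("top0","top9"):
    i=cv2.imread(f"pics/{f}.png"); h=cv2.cvtColor(i,cv2.COLOR_BGR2HSV); w=cv2.inRange(h,(0,0,120),(179,60,255))
    n,l,s,ce=cv2.connectedComponentsWithStats(w); k=l[315,410]; print(f,ce[k],s[k])
o=get_obs(); print(o["time_s"],o["eef_pos"],o["opening"])
b=cv2.imread("pics/top9.png")[260:360,350:480]
cv2.imwrite("pics/m11.png",np.hstack([cv2.resize(im,(400,300)),cv2.resize(b,(390,300),interpolation=2)]))
E
```

```text
[315. 200.] 0.4457 -0.1644 1.6 0.072
[459. 208.] 0.4503 -0.0255 12.0 0.074
px [141. 164.] [   89    97   105   137 11019] rect m ((425.2388000488281, -342.39154052734375), (96.20392608642578, 120.32689666748047), 79.1307144165039)
top0 [409.29166667 314.90104167] [393 297  34  37 768]
top9 [409.27118644 314.90612777] [393 297  34  37 767]
39.75 [ 0.49043694 -0.19766952  0.2867149 ] 0.6145052236923688
```

View pics/m11.png

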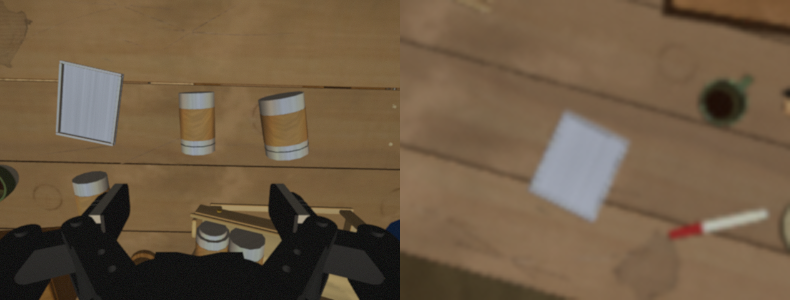

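w7 shows the whole tray at (88,103) in the left half of the picture. It fits a 96.2 × 120.3 mm rectangle centred at (0.425, -0.342), yaw -10.9°. The tray's pixels in top0 and top9 are identical, so it hasn't moved.

```bash
python3 - <<'E'
from h import *
H=([.425,-.3422,.12],R_(-11)); plan(H)
o=get_obs(); print(o["time_s"],o["eef_pos"],o["eef_rot"])
E
```

```text
dp [ 0.263 -0.579  0.666] turn [0.002 0.003 0.368] rows 3.7
39.75 [ 0.49043694 -0.19766952  0.2867149 ] [ 7.29658110e-04 -2.47739959e-04  9.99999534e-01  5.82368352e-04]
```

Call:
arm_command(dp=[[0.07,-0.15,0.1],[0.14,-0.3,0.25],[0.2,-0.45,0.4],[0.263,-0.579,0.55],[0.263,-0.579,0.666]], turn=[[0,0,0.1],[0,0,0.2],[0,0,0.3],[0,0,0.368],[0,0,0.368]], jaw=[0,0,0,0,0])

```text
time_s: 40.38
eef_pos: [0.4244, -0.3435, 0.1193]
eef_rot: [0.001, 0.097, 0.995, 0.0]
wrist_force: [0.6, 0.7, -2.3]
opening: 0.616
grasp_force: 65.0
```

Call:
arm_command(dp=[[0,0,0],[0,0,0],[0,0,0],[0,0,0],[0,0,0]], turn=[[0,0,0],[0,0,0],[0,0,0],[0,0,0],[0,0,0]], jaw=[0,0,0,0,0])

```text
time_s: 41.0
eef_pos: [0.4255, -0.344, 0.1217]
eef_rot: [0.002, 0.096, 0.995, -0.001]
wrist_force: [0.2, -1.1, -2.3]
opening: 0.614
grasp_force: 64.9
```

```bash
python3 - <<'E'
from h import *
plan(([.425,-.3422,.035],R_(-11)),([.425,-.3422,.018],R_(-11)))
o=get_obs(); print(o["time_s"],o["eef_pos"],o["wrist_force"])
E
```

```text
dp [0.005 0.007 0.347] turn [-0.001  0.007 -0.001] rows 1.4
dp [0.005 0.007 0.415] turn [-0.001  0.007 -0.001] rows 1.7
41.0 [ 0.42554392 -0.34404239  0.121674  ] [ 0.19210047 -1.09449547 -2.31829586]
```

Call:
arm_command(dp=[[0.005,0.007,0.12],[0.005,0.007,0.25],[0.005,0.007,0.347],[0.005,0.007,0.347],[0.005,0.007,0.347]], turn=[[0,0,0],[0,0,0],[0,0,0],[0,0,0],[0,0,0]], jaw=[0,0,0,0,0])

```text
time_s: 41.62
eef_pos: [0.4251, -0.3426, 0.0352]
eef_rot: [0.002, 0.096, 0.995, -0.001]
wrist_force: [-0.4, 0.1, -1.8]
opening: 0.617
grasp_force: 64.9
```

Call:
arm_command(dp=[[0,0,0.02],[0,0,0.04],[0,0,0.06],[0,0,0.06],[0,0,0.06]], turn=[[0,0,0],[0,0,0],[0,0,0],[0,0,0],[0,0,0]], jaw=[0,0,0,0,0])

```text
time_s: 42.25
eef_pos: [0.4245, -0.3419, 0.0191]
eef_rot: [0.001, 0.096, 0.995, 0.0]
wrist_force: [1.3, -0.1, -2.5]
opening: 0.615
grasp_force: 65.0
```

Call:
arm_command(dp=[[0,0,0.004],[0,0,0.008],[0,0,0.008],[0,0,0.008]], turn=[[0,0,0],[0,0,0],[0,0,0],[0,0,0]], jaw=[0,0,0,0])

```text
time_s: 42.75
eef_pos: [0.4246, -0.342, 0.0188]
eef_rot: [0.001, 0.096, 0.995, -0.0]
wrist_force: [-5.8, 5.0, 14.9]
opening: 0.617
grasp_force: 66.9
```

Call:
arm_command(dp=[[0,0,0.004],[0,0,0.008],[0,0,0.008],[0,0,0.008]], turn=[[0,0,0],[0,0,0],[0,0,0],[0,0,0]], jaw=[0,0,0,0])

```text
time_s: 43.25
eef_pos: [0.4246, -0.342, 0.0187]
eef_rot: [0.001, 0.096, 0.995, 0.0]
wrist_force: [-11.9, 10.4, 33.7]
opening: 0.62
grasp_force: 69.1
```

The caddy touched down at TCP z = 0.0188. That is exactly 4 mm above its height on the table, so it is on the tray floor. I'll ease off the push, then let go.

Call:
arm_command(dp=[[0,0,-0.008],[0,0,-0.015],[0,0,-0.015],[0,0,-0.015]], turn=[[0,0,0],[0,0,0],[0,0,0],[0,0,0]], jaw=[0,0,0,0])

```text
time_s: 43.75
eef_pos: [0.4246, -0.3421, 0.0189]
eef_rot: [0.001, 0.096, 0.995, -0.0]
wrist_force: [-1.0, 0.5, 1.3]
opening: 0.62
grasp_force: 65.3
```

Call:
arm_command(dp=[[0,0,0],[0,0,0],[0,0,0],[0,0,0],[0,0,0]], turn=[[0,0,0],[0,0,0],[0,0,0],[0,0,0],[0,0,0]], jaw=[0.7,0.8,0.9,1,1])

```text
time_s: 44.38
eef_pos: [0.4246, -0.342, 0.019]
eef_rot: [0.001, 0.096, 0.995, -0.0]
wrist_force: [-0.7, 0.1, -0.7]
opening: 1.002
grasp_force: 0.0
```

Call:
arm_command(dp=[[0,0,-0.08],[0,0,-0.2],[0,0,-0.4],[0,0,-0.6],[0,0,-0.8]], turn=[[0,0,0],[0,0,0],[0,0,0],[0,0,0],[0,0,0]], jaw=[1,1,1,1,1])

```text
time_s: 45.0
eef_pos: [0.4239, -0.3417, 0.2206]
eef_rot: [0.001, 0.096, 0.995, -0.0]
wrist_force: [0.0, -0.8, -0.9]
opening: 0.999
grasp_force: 0.0
```

Call:
arm_command(dp=[[0,0,0],[0,0,0],[0,0,0],[0,0,0],[0,0,0]], turn=[[0,0,0],[0,0,0],[0,0,0],[0,0,0],[0,0,0]], jaw=[1,1,1,1,1])

```text
time_s: 45.62
eef_pos: [0.4238, -0.3416, 0.2181]
eef_rot: [0.001, 0.096, 0.995, 0.0]
wrist_force: [-1.2, 0.3, -0.2]
opening: 1.001
grasp_force: 0.0
```

```bash
python3 -c "
from bench import *
print(hand_in())"
```

```text
the job is handed in; nothing more can be done
None
```

I handed the job in at about 46 s: the heavier caddy (about 0.54 kg) is against the stop, followed by the three plain tins and then the large tin, and the lighter caddy (about 0.23 kg) is in the tray. I used up the camera calls before placing the lighter caddy, so I placed it from saved pictures and checked it only by the height at which it touched down; the bystanders got no final look either.

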